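Lay the blue-capped vial on the bench roller

ROBOT

A 6-joint arm with a two-finger parallel gripper is mounted at the origin on the work surface. World frame = base frame: x ahead of the robot, y to its left, z up, the work surface at z = 0. Lengths are in m, angles in rad, forces in N, time in s.
With the tool pointing down it reaches from about 0.425 to 0.95 m from the base axis. Payload 3.5 kg.
Tool frame: the origin (TCP) lies between the finger pads; the fingertips stand 17 mm ahead of it and the grasp point (between the pads) lies 2 mm behind it (env.nose_length is the distance from the TCP to the fingertips, in m); z points along the fingers, x is the direction in which the jaws open and shut, and the axes are right-handed (so a half turn about z gives the same grasp; the last joint's range is limited). The gripper opens to 85 mm and grips with 20 to 120 N. Pads are 22 mm wide; open, the fingers measure 114 mm over their backs; the gripper's body (76 mm by 85 mm) begins 54 mm behind the grasp point. The pads swing forward as they close: fully open they stand 13 mm farther back than shut.
Start: joints at [1.135, 0.286, 1.577, -0, 1.279, -0.15], TCP at [0.19, 0.648, 0.248] pointing down, gripper open.
Joint ranges: [-2.77, 2.77], [-0.9, 2.22], [0.21, 2.48], [-1.53, 4.67], [0.24, 2.81], [-2.84, 2.84]. Speed limits (rad/s): [2.79, 2.79, 3.14, 3.14, 3.14, 3.14].

INTERFACE

Orientations are given as a rotation vector (axis times angle).
In Python, from station import env gives the robot as it stands.
- The arm moves only by the tool send_rows, never from a script. Its argument "increments" is a list of rows, each an object of numbers: "claw": the closure, from 0 (fully open) to 1 (shut); "tx", "ty", "tz": the shift along the tool's x, y, z in mm; "roll": the turn about the tool's z in degrees. A call has 1 to 20 rows; each row shifts and turns the commanded pose from where the row before left it, along the tool's axes as they then stand; what a row does not reach is not made up. A row lasts 1/8 s, in which the tool goes at most 62.5 mm and 10.7 degrees, less where a joint would pass 70% of its speed; a pose out of reach is approached as far as the arm can. A call is refused whole if a number of a shift passes 62.5 or a number of a turn 10.7, either way. A call with a gripper value outside its range is refused whole. The fingers move at their own pace and stop on an object; "force" is the grip in N (left out, the last holds). Time passes only in rows, so rows that do not move let the fingers close. It gives the time, the measured TCP pose, the force and the opening at its end, in the units of the state.
- env.sense(): the state, without advancing time (a new reading comes with each control period).
- env.capture(name): name is "scene" or "side" or "wrist"; returns the picture (420x560x3 uint8, red, green, blue); there is no depth.
- env.get_calibration(name): a dict with "fx", "fy", "cx", "cy" (pixels), "extrinsics" (4x4, takes a point from camera to world coordinates). Camera axes: x right, y down, z forward; pixel columns grow to the right and rows downward; lengths in m; the calibration is good to about 2 mm. A picture is of the moment at which its call begins: read the wrist's pose just before it. get_calibration takes no time and is no camera call; for the wrist camera it gives the pose at the moment of the call.
- env.finish_job(): hands the job in, once; it reports no verdict.
The state is a dict: "clock": time; "qpos": joint angles; "qvel": joint speeds; "joint_torque": joint torques, N m; "tool_pos": TCP position; "ee_rot": TCP orientation; "force": force on the tool from outside, world axes, zero at the start; "torque": the same for the moment, N m; "finger_gap": finger opening in m.
Only numpy, scipy, OpenCV 4.12 (cv2) and the standard library are available. Lean on these libraries where they do the work, as an engineer would, in place of code of your own. Each camera call takes 0.05 s, during which the arm holds its last target. There are 200 camera calls.

TASK

Pick up the vial with the blue cap, which rolls if it is nudged, and lay it lengthwise in the groove between the four black rubber wheels of the bench roller, roughly centred along it so that all four wheels carry it. Put it down gently (do not drop it), let go of it, and leave the red-capped and green-capped vials lying where they are.

Things in the scene. Friction and masses are not known exactly. Their poses are not given: they have to be found in the camera images.
- vial_blue: sealed sample vial on its side on the bench, free to roll: plain cylinder, 32 mm diameter, 100 mm long, 50-100 g, frosted white with a blue cap (last 25 mm, same diameter) and a thin ring of that colour near the other end. Origin on its axis at mid-length, 16 mm above the bench; x along the axis to the cap. This is the one to move; the cap may end up at either end of the roller.
- vial_red: sealed sample vial on its side on the bench, free to roll: plain cylinder, 32 mm diameter, 100 mm long, 50-100 g, frosted white with a red cap (last 25 mm, same diameter) and a thin ring of that colour near the other end. Origin on its axis at mid-length, 16 mm above the bench; x along the axis to the cap. Leave it alone.
- vial_green: sealed sample vial on its side on the bench, free to roll: plain cylinder, 32 mm diameter, 100 mm long, 50-100 g, frosted white with a green cap (last 25 mm, same diameter) and a thin ring of that colour near the other end. Origin on its axis at mid-length, 16 mm above the bench; x along the axis to the cap. Leave it alone.
- roller: fixed grey bench roller, wheels locked. Origin on the bench under mid-groove; x along the groove, away from the motor box; z up. 4 black wheels, diameter 32, width 12, at x +-36, y +-23 mm, on 8 mm shafts 32 mm above the bench. A vial in the groove has its axis at y 0, z 54 mm; beside it fingers have room at |x|<30 down to z 36. Base x -130..94, y +-55; blue-topped motor box x<-86, 64 high; end block x>80, 45 high
There are look-alikes about, which are no part of the job. Leave any brown, pink or yellow look-alike of the vial_blue alone.

How it is judged:
At the end, for the whole second after the job is handed in: The blue-capped vial rests released and still on the wheels: its middle within 18 mm of the groove's middle along it, 8 mm across it, 48 to 60 mm above the bench, axis within 10 degrees of the groove, cap at either end. The red and green vials are within 30 mm of their starts (x of vial_blue in the frame of roller between -0.018 and 0.018 m and y of vial_blue in the frame of roller between -0.008 and 0.008 m and z of vial_blue in the frame of roller between 0.048 and 0.06 m and angle between the x axis of vial_blue and the x axis of roller, either way round below 0.17 rad and linear speed of vial_blue below 0.03 m/s and distance of each of vial_red, vial_green from where it was at the start of the episode below 0.03 m); the robot touches nothing.
It fails at once if the blue-capped vial is dropped or thrown (faster than 0.7 m/s while out of the fingers) (linear speed of vial_blue above 0.7 m/s and contact force between vial_blue and the fingers below 0.05 N).
It fails at once if the red-capped or the green-capped vial is moved more than 30 mm (distance of any of vial_red, vial_green from where it was at the start of the episode above 0.03 m).
It also fails if it takes over 37 s, if anything falls off the work surface, if the arm or the gripper's body presses on something with over 40 N, if the wrist force passes 120 N, or if a joint passes its speed limit or range.

## Working session

There is one attempt and no reset: what is moved stays moved. The work goes in short steps, Python scripts to look and compute and a tool call to move; the robot and the scene stay as the last step left them, time stands still between calls to the robot, and variables do not carry over. Pictures are saved under pics/ and viewed, about 8 in all and at most 12, crops included, and the job is handed in when it is done.

Besides the shell and the picture viewer there is one more tool, called after "Call:" as name([rows], argument=value, ...), one row to a line, values as JSON. send_rows: Moves the arm, as the interface text tells. Its arguments: {"type":"object","properties":{"increments":{"type":"array","items":{"type":"object","properties":{"claw":{"type":"number"},"tx":{"type":"number"},"ty":{"type":"number"},"tz":{"type":"number"},"roll":{"type":"number"}}}},"force":{"type":"number"}},"required":["increments"]}

```bash
ls; mkdir -p pics; python3 - <<'E'
from station import env
import cv2, numpy as np
s=env.sense();print(s['clock'],s['tool_pos'],s['ee_rot'],s['finger_gap'])
ims=[]
for n in("scene","side"):
    a=env.capture(n);cv2.imwrite(f'pics/{n}0.png',a[:,:,::-1])
    c=env.get_calibration(n);print(n,c['fx'],c['fy'],c['cx'],c['cy'],np.round(c['extrinsics'],4).tolist())
E
```

```text
pics
0.0 [0.19002092 0.64707908 0.24693431] [ 2.51425256  1.88177776 -0.00323267] 0.08541591288054895
scene 399.7430690414613 399.7430690414613 281.6351967047145 201.53864526476715 [[-0.3182, 0.4705, -0.8231, 1.3414], [0.9478, 0.1757, -0.266, 0.2019], [0.0194, -0.8648, -0.5018, 0.5877], [0.0, 0.0, 0.0, 1.0]]
side 425.3059482059331 425.3059482059331 279.6882938778723 211.26705052496618 [[0.8321, -0.3572, 0.4243, 0.0188], [-0.5546, -0.5302, 0.6413, -0.7735], [-0.0041, -0.769, -0.6393, 0.7661], [0.0, 0.0, 0.0, 1.0]]
```

View pics/scene0.png

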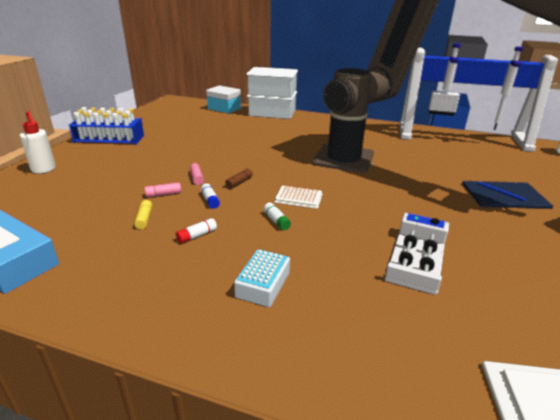

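View pics/side0.png

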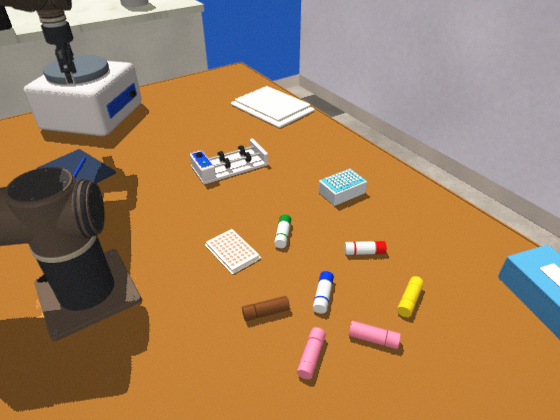

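The scene picture shows the blue vial at about (210,195) with its cap at (213,202), and the roller at (420,250) with its motor box at (424,225). In the side picture the blue vial is at (324,292) and the roller at (230,160).

```bash
cat > h.py <<'E'
import numpy as np, cv2
from station import env
def ray(c,uv,z):
    T=np.array(c['extrinsics']);d=T[:3,:3]@np.array([(uv[0]-c['cx'])/c['fx'],(uv[1]-c['cy'])/c['fy'],1.])
    o=T[:3,3];return o+d*(z-o[2])/d[2]
def blobs(mask,amin=8):
    n,l,s,ce=cv2.connectedComponentsWithStats(mask.astype(np.uint8))
    return [(ce[i],s[i,4],l==i) for i in range(1,n) if s[i,4]>=amin]
E
python3 - <<'E'
from h import *
for n,box,rb in(("scene",(190,180,230,212),(385,228,450,275)),("side",(305,265,345,318),(205,140,265,180))):
    a=cv2.imread(f'pics/{n}0.png');c=env.get_calibration(n)
    hsv=cv2.cvtColor(a,cv2.COLOR_BGR2HSV);H,S,V=cv2.split(hsv)
    b=box;m=np.zeros(H.shape,bool);m[b[1]:b[3],b[0]:b[2]]=1
    blue=m&(H>100)&(H<135)&(S>120)
    wh=m&((S<90)&(V>110))
    al=m&(blue|wh|((H>90)&(H<150)))
    for k,q in(("blue",blue),("all",al)):
        ce,ar,mm=max(blobs(q),key=lambda t:t[1]);print(n,k,ce.round(1),ar,ray(c,ce,.016).round(4))
        if k=="all":
            p=np.argwhere(mm)[:,::-1].astype(float);print(p.min(0),p.max(0))
    b=rb;m[:]=0;m[b[1]:b[3],b[0]:b[2]]=1
    for ce,ar,mm in blobs(m&(V<60),10):print(' wheel',ce.round(1),ar,ray(c,ce,.032).round(4))
    if n=="scene": cv2.imwrite('pics/crop.png',np.hstack([cv2.resize(a[210:295,380:455],None,fx=5,fy=5)]))
    else: cv2.imwrite('pics/crop2.png',cv2.resize(a[135:185,185:275],None,fx=6,fy=6))
a=cv2.imread('pics/crop.png');b=cv2.imread('pics/crop2.png');h=max(a.shape[0],b.shape[0])
b=cv2.resize(b,None,fx=.75,fy=.75)
cv2.imwrite('pics/crops.png',np.hstack([cv2.copyMakeBorder(x,0,h-x.shape[0],0,0,0) for x in(a,b)]))
E
```

```text
scene blue [212.9 201.7] 119 [ 0.4724 -0.2834  0.016 ]
scene all [210.2 195.7] 299 [ 0.4442 -0.3065  0.016 ]
[201. 183.] [220. 208.]
 wheel [410. 240.] 83 [0.4963 0.2549 0.032 ]
 wheel [429.5 244.8] 91 [0.5006 0.2998 0.032 ]
 wheel [405.4 257.1] 95 [0.5689 0.2486 0.032 ]
 wheel [426.5 262.7] 102 [0.5737 0.2943 0.032 ]
side blue [326.6 275.8] 106 [ 0.4768 -0.278   0.016 ]
side all [322.9 291.8] 602 [ 0.4403 -0.3108  0.016 ]
[313. 270.] [333. 313.]
 wheel [244.6 153.3] 77 [0.5746 0.2702 0.032 ]
 wheel [224.  159.2] 75 [0.503  0.2763 0.032 ]
```

View pics/crops.png

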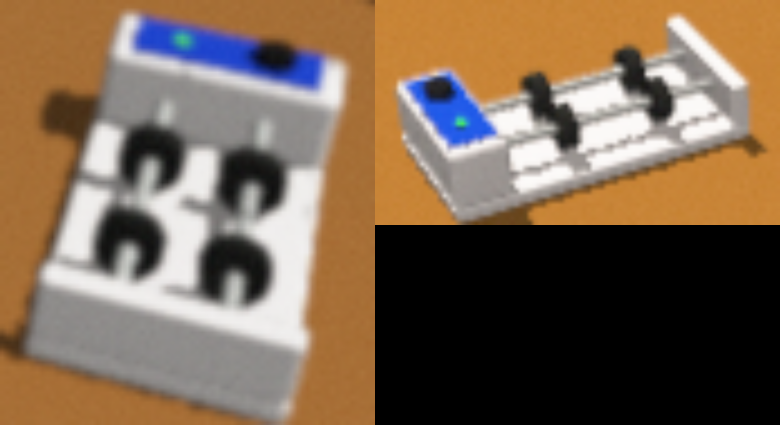

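```bash
cat >> h.py <<'E'
from scipy.spatial.transform import Rotation as Ro
def arc(target,xdeg,n):
    "constant row (tx,ty mm, roll deg) repeated n times that brings the tool to target xy and tool x heading"
    s=env.sense();R=Ro.from_rotvec(s['ee_rot']).as_matrix();p=s['tool_pos']
    h=np.degrees(np.arctan2(R[1,0],R[0,0]));t=(xdeg-h+180)%360-180
    roll=-t/n;S=sum(Ro.from_euler('z',roll*k,degrees=True).as_matrix() for k in range(n))
    d=R.T@(np.array(target)-p)*1000
    v=np.linalg.solve(S[:2,:2],d[:2]);print('clock',round(s['clock'],2),'heading',h.round(2),'row',v.round(2),'roll',round(roll,3),'tz total',d[2].round(1),'n',n,'force',np.round(s['force'],1))
E
python3 -c "
from h import *
arc([.442,-.309,.25],-49,24)
c=env.get_calibration('wrist');s=env.sense();R=Ro.from_rotvec(s['ee_rot']).as_matrix()
T=np.array(c['extrinsics']);print((R.T@(T[:3,3]-s['tool_pos'])).round(4),(R.T@T[:3,:3]).round(3).tolist())"
```

```text
clock 0.1 heading 73.62 row [-0.09 50.24] roll 5.109 tz total -1.3 n 24 force [-0.6 -0.1 -0.3]
[ 0.     -0.0724 -0.1258] [[1.0, 0.001, 0.0], [-0.001, 0.958, 0.286], [-0.0, -0.286, 0.958]]
```

Call:
send_rows([
  {"ty": 50.2,"roll": 5.1},
  {"ty": 50.2,"roll": 5.1},
  {"ty": 50.2,"roll": 5.1},
  {"ty": 50.2,"roll": 5.1},
  {"ty": 50.2,"roll": 5.1},
  {"ty": 50.2,"roll": 5.1},
  {"ty": 50.2,"roll": 5.1},
  {"ty": 50.2,"roll": 5.1},
  {"ty": 50.2,"roll": 5.1},
  {"ty": 50.2,"roll": 5.1},
  {"ty": 50.2,"roll": 5.1},
  {"ty": 50.2,"roll": 5.1},
  {"ty": 50.2,"roll": 5.1},
  {"ty": 50.2,"roll": 5.1},
  {"ty": 50.2,"roll": 5.1},
  {"ty": 50.2,"roll": 5.1},
  {"ty": 50.2,"roll": 5.1},
  {"ty": 50.2,"roll": 5.1},
  {"ty": 50.2,"roll": 5.1},
  {"ty": 50.2,"roll": 5.1},
])

```text
invalid input
```

Call:
send_rows([
  {"ty": 50.2,"roll": 5.1},
  {"ty": 50.2,"roll": 5.1},
  {"ty": 50.2,"roll": 5.1},
  {"ty": 50.2,"roll": 5.1},
  {},
  {},
])

```text
invalid input
```

```bash
cat > w.py <<'E'
from h import *
import sys,pickle
s=env.sense();c=env.get_calibration('wrist');a=env.capture('wrist')[:,:,::-1];n=sys.argv[1]
cv2.imwrite(f'pics/{n}.png',a);pickle.dump((s,c),open(f'{n}.pkl','wb'))
print(s['clock'],s['tool_pos'].round(4))
E
python3 w.py w1; python3 -c "
from h import *
arc([.442,-.309,.25],-49,1)"
```

```text
0.1 [0.1901 0.6471 0.247 ]
clock 0.15 heading 73.63 row [-846.4   511.25] roll 122.627 tz total -1.4 n 1 force [ 0.8 -0.2 -0.7]
```

View pics/w1.png

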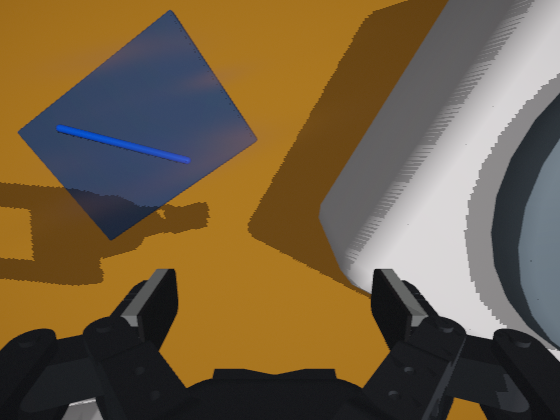

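The wrist view shows the open fingers at (150,300) and (400,300), with a white device to the right. The arm hasn't moved: the rows were rejected, so I'll fill in every key and lift first.

Call:
send_rows([
  {"tx": 0,"ty": 0,"tz": -40,"roll": 0,"claw": 0},
], force=40)

```text
clock: 0.28
tool_pos: [0.1893, 0.6455, 0.2829]
ee_rot: [2.511, 1.879, -0.015]
force: [0.1, 0.8, 0.1]
finger_gap: 0.0857
```

Call:
send_rows([
  {"tx": 0,"ty": 50.2,"tz": 0,"roll": 5.1,"claw": 0},
  {"tx": 0,"ty": 50.2,"tz": 0,"roll": 5.1,"claw": 0},
  {"tx": 0,"ty": 50.2,"tz": 0,"roll": 5.1,"claw": 0},
  {"tx": 0,"ty": 50.2,"tz": 0,"roll": 5.1,"claw": 0},
  {"tx": 0,"ty": 50.2,"tz": 0,"roll": 5.1,"claw": 0},
  {"tx": 0,"ty": 50.2,"tz": 0,"roll": 5.1,"claw": 0},
  {"tx": 0,"ty": 50.2,"tz": 0,"roll": 5.1,"claw": 0},
  {"tx": 0,"ty": 50.2,"tz": 0,"roll": 5.1,"claw": 0},
  {"tx": 0,"ty": 50.2,"tz": 0,"roll": 5.1,"claw": 0},
  {"tx": 0,"ty": 50.2,"tz": 0,"roll": 5.1,"claw": 0},
  {"tx": 0,"ty": 50.2,"tz": 0,"roll": 5.1,"claw": 0},
  {"tx": 0,"ty": 50.2,"tz": 0,"roll": 5.1,"claw": 0},
  {"tx": 0,"ty": 50.2,"tz": 0,"roll": 5.1,"claw": 0},
  {"tx": 0,"ty": 50.2,"tz": 0,"roll": 5.1,"claw": 0},
  {"tx": 0,"ty": 50.2,"tz": 0,"roll": 5.1,"claw": 0},
  {"tx": 0,"ty": 50.2,"tz": 0,"roll": 5.1,"claw": 0},
  {"tx": 0,"ty": 50.2,"tz": 0,"roll": 5.1,"claw": 0},
  {"tx": 0,"ty": 50.2,"tz": 0,"roll": 5.1,"claw": 0},
  {"tx": 0,"ty": 50.2,"tz": 0,"roll": 5.1,"claw": 0},
  {"tx": 0,"ty": 50.2,"tz": 0,"roll": 5.1,"claw": 0},
])

```text
clock: 2.78
tool_pos: [0.5625, -0.1475, 0.2879]
ee_rot: [-3.045, 0.774, 0.001]
force: [-0.1, 0.1, 0.4]
finger_gap: 0.0854
```

Call:
send_rows([
  {"tx": 0,"ty": 50.2,"tz": 10,"roll": 5.1,"claw": 0},
  {"tx": 0,"ty": 50.2,"tz": 10,"roll": 5.1,"claw": 0},
  {"tx": 0,"ty": 50.2,"tz": 10,"roll": 5.1,"claw": 0},
  {"tx": 0,"ty": 50.2,"tz": 10,"roll": 5.1,"claw": 0},
  {"tx": 0,"ty": 0,"tz": 0,"roll": 0,"claw": 0},
  {"tx": 0,"ty": 0,"tz": 0,"roll": 0,"claw": 0},
])

```text
clock: 3.52
tool_pos: [0.4459, -0.3074, 0.2483]
ee_rot: [-2.861, 1.297, -0.0]
force: [0.5, 0.2, -0.2]
finger_gap: 0.0855
```

```bash
python3 w.py w2; python3 -c "
from h import *
arc([.442,-.309,.25],-49,1)"
```

```text
3.525 [ 0.4459 -0.3074  0.2483]
clock 3.58 heading -48.71 row [-1.38  4.51] roll 0.286 tz total -1.4 n 1 force [-0.2  1.1 -0. ]
```

View pics/w2.png

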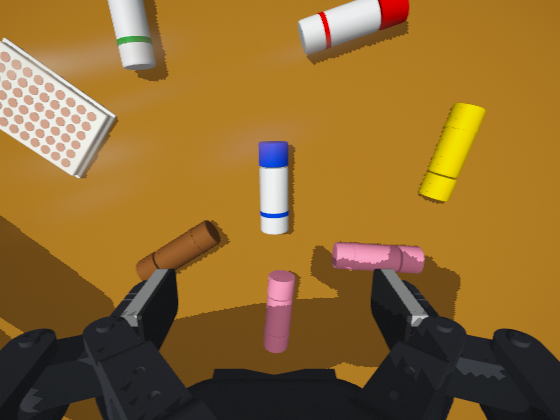

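The wrist view shows the blue vial at (273,188), nearly along the image's vertical. The brown one at (178,250) and the pink ones at (280,312) and (378,257) leave room for the fingers at the vial's middle.

```bash
cat > fit.py <<'E'
from h import *
import pickle
s,c=pickle.load(open('w2.pkl','rb'));a=cv2.imread('pics/w2.png')
H,S,V=cv2.split(cv2.cvtColor(a,cv2.COLOR_BGR2HSV))
m=((S<80)&(V>90))|((H>100)&(H<135)&(S>80)&(V>60))
m[:130]=0;m[240:]=0;m[:,:250]=0;m[:,300:]=0
ce,ar,mm=max(blobs(m),key=lambda t:t[1])
r=cv2.minAreaRect(np.argwhere(mm)[:,::-1].astype(np.float32));print(ce,ar,r)
P=np.array([ray(c,p,.016) for p in cv2.boxPoints(r)])
e=[P[1]-P[0],P[2]-P[1]];L=max(e,key=np.linalg.norm);print([np.linalg.norm(x).round(4) for x in e])
ang=np.degrees(np.arctan2(L[1],L[0]));print('centre',P.mean(0),ray(c,ce,.016),'axis',ang)
arc([*P.mean(0)[:2],.018],ang-90 if abs(ang)<90 else ang+90,1)
E
python3 fit.py
```

```text
[273.37044073 185.98480243] 2632 ((273.0, 187.5), (93.0, 30.0), 90.0)
[np.float64(0.0319), np.float64(0.1053)]
centre [ 0.44010699 -0.31136905  0.016     ] [ 0.44329176 -0.30912425  0.016     ] axis -138.03771969038127
clock 3.58 heading -48.71 row [-0.91  7.59] roll -0.676 tz total 230.6 n 1 force [-0.2  1.1 -0. ]
```

Call:
send_rows([
  {"tx": -1,"ty": 6,"tz": 40,"roll": -0.6,"claw": 0},
  {"tx": 0,"ty": 0,"tz": 50,"roll": 0,"claw": 0},
  {"tx": 0,"ty": 0,"tz": 50,"roll": 0,"claw": 0},
  {"tx": 0,"ty": 0,"tz": 40,"roll": 0,"claw": 0},
  {"tx": 0,"ty": 0,"tz": 20,"roll": 0,"claw": 0},
  {"tx": 0,"ty": 0,"tz": 0,"roll": 0,"claw": 0},
  {"tx": 0,"ty": 0,"tz": 0,"roll": 0,"claw": 0},
])

```text
clock: 4.45
tool_pos: [0.4419, -0.3109, 0.0496]
ee_rot: [2.868, -1.28, 0.003]
force: [0.5, 0.2, 0.7]
finger_gap: 0.0856
```

```bash
python3 w.py w3; python3 -c "
from h import *
arc([.4405,-.311,.018],-48.2,1)"
```

```text
4.45 [ 0.4419 -0.3109  0.0496]
clock 4.5 heading -48.11 row [-1.25  0.95] roll 0.095 tz total 32.0 n 1 force [ 0.3 -0.3 -0.4]
```

View pics/w3.png

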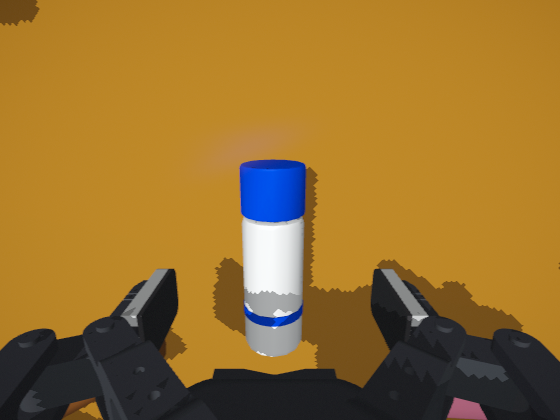

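The vial lies between the open fingers, centred at about u=273 with the fingers' middle at 275. Next: descend, close, and lift a little.

Call:
send_rows([
  {"tx": -1,"ty": 1,"tz": 16,"roll": 0,"claw": 0},
  {"tx": 0,"ty": 0,"tz": 16,"roll": 0,"claw": 0},
  {"tx": 0,"ty": 0,"tz": 0,"roll": 0,"claw": 0},
  {"tx": 0,"ty": 0,"tz": 0,"roll": 0,"claw": 0.4},
  {"tx": 0,"ty": 0,"tz": 0,"roll": 0,"claw": 1},
  {"tx": 0,"ty": 0,"tz": 0,"roll": 0,"claw": 1},
  {"tx": 0,"ty": 0,"tz": 0,"roll": 0,"claw": 1},
  {"tx": 0,"ty": 0,"tz": 0,"roll": 0,"claw": 1},
  {"tx": 0,"ty": 0,"tz": 0,"roll": 0,"claw": 1},
  {"tx": 0,"ty": 0,"tz": 0,"roll": 0,"claw": 1},
], force=40)

```text
clock: 5.75
tool_pos: [0.4396, -0.3111, 0.0169]
ee_rot: [2.868, -1.282, 0.002]
force: [-0.1, 0.9, 5.4]
finger_gap: 0.0309
```

Call:
send_rows([
  {"tx": 0,"ty": 0,"tz": -15,"roll": 0,"claw": 1},
  {"tx": 0,"ty": 0,"tz": -35,"roll": 0,"claw": 1},
  {"tx": 0,"ty": 0,"tz": -50,"roll": 0,"claw": 1},
  {"tx": 0,"ty": 0,"tz": -50,"roll": 0,"claw": 1},
  {"tx": 0,"ty": 0,"tz": -30,"roll": 0,"claw": 1},
  {"tx": 0,"ty": 0,"tz": 0,"roll": 0,"claw": 1},
  {"tx": 0,"ty": 0,"tz": 0,"roll": 0,"claw": 1},
])

```text
clock: 6.62
tool_pos: [0.4384, -0.3098, 0.1947]
ee_rot: [-2.867, 1.282, 0.004]
force: [0.3, 0.3, -0.9]
finger_gap: 0.0307
```

```bash
python3 w.py w4; python3 -c "
from h import *
arc([.56,-.02,.20],-72,8)"
```

```text
6.625 [ 0.4384 -0.3098  0.1947]
clock 6.67 heading -48.18 row [-23.14 -32.09] roll 2.977 tz total -5.4 n 8 force [-0.9  0.4 -0.9]
```

View pics/w4.png

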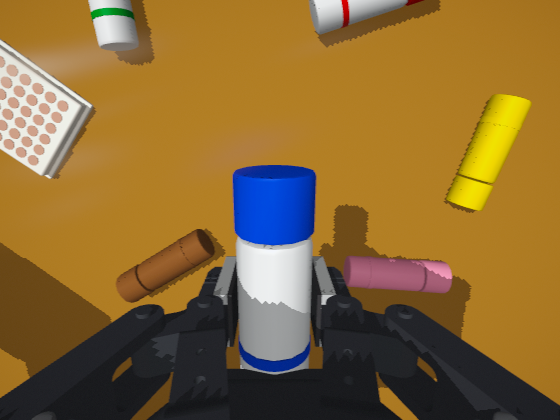

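The vial is held centred, with the cap boundary at about (275,248).

Call:
send_rows([
  {"tx": -23,"ty": -32,"tz": -2,"roll": 3,"claw": 1},
  {"tx": -23,"ty": -32,"tz": -2,"roll": 3,"claw": 1},
  {"tx": -23,"ty": -32,"tz": -2,"roll": 3,"claw": 1},
  {"tx": -23,"ty": -32,"tz": 0,"roll": 3,"claw": 1},
  {"tx": -23,"ty": -32,"tz": 0,"roll": 3,"claw": 1},
  {"tx": -23,"ty": -32,"tz": 0,"roll": 3,"claw": 1},
  {"tx": -23,"ty": -32,"tz": 0,"roll": 3,"claw": 1},
  {"tx": -23,"ty": -32,"tz": 0,"roll": 3,"claw": 1},
])

```text
clock: 7.68
tool_pos: [0.5606, -0.021, 0.1997]
ee_rot: [2.536, -1.851, -0.006]
force: [0.1, 0.0, -0.6]
finger_gap: 0.0307
```

```bash
python3 -c "
from h import *
import pickle
arc([.54,.274,.20],-94.7,8)
s,c=pickle.load(open('w4.pkl','rb'));R=Ro.from_rotvec(s['ee_rot']).as_matrix()
for v in(244,248):
  p=ray(c,(275,v),s['tool_pos'][2]+.015);print('cap boundary in tool mm',(R.T@(p-s['tool_pos'])*1000).round(1))"
```

```text
clock 7.67 heading -72.26 row [-37.11  -2.55] roll 2.805 tz total 0.0 n 8 force [ 0.1  0.  -0.6]
cap boundary in tool mm [  0.7 -28.1 -15. ]
cap boundary in tool mm [  0.7 -26.6 -15. ]
```

Call:
send_rows([
  {"tx": -37,"ty": -2.6,"tz": 0,"roll": 3.7,"claw": 1},
  {"tx": -37,"ty": -2.6,"tz": 0,"roll": 3.7,"claw": 1},
  {"tx": -37,"ty": -2.6,"tz": 0,"roll": 3.7,"claw": 1},
  {"tx": -37,"ty": -2.6,"tz": 0,"roll": 3.7,"claw": 1},
  {"tx": -37,"ty": -2.6,"tz": 0,"roll": 3.7,"claw": 1},
  {"tx": -20,"ty": -2.6,"tz": 0,"roll": 3.7,"claw": 1},
  {"tx": 0,"ty": 0,"tz": 0,"roll": 0,"claw": 1},
  {"tx": 0,"ty": 0,"tz": 0,"roll": 0,"claw": 1},
])

```text
clock: 8.68
tool_pos: [0.5429, 0.1803, 0.2008]
ee_rot: [2.134, -2.302, -0.002]
force: [0.0, -1.8, -1.0]
finger_gap: 0.0307
```

```bash
python3 w.py w5; python3 -c "
from h import *
arc([.537,.274,.20],-94.7,1)"
```

```text
8.675 [0.5429 0.1803 0.2008]
clock 8.72 heading -94.38 row [-93.16  13.24] roll 0.322 tz total 1.2 n 1 force [ 0.5 -0.4 -0.8]
```

View pics/w5.png

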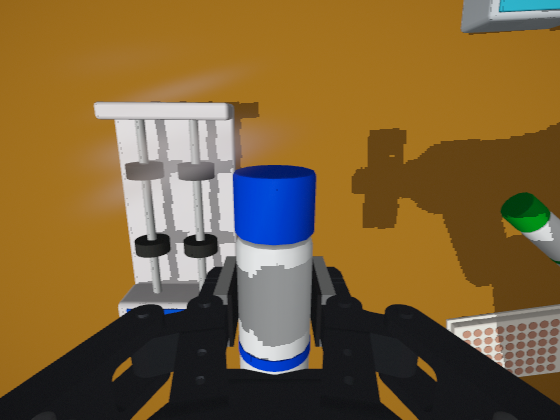

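The roller's wheels are at about (145,171), (196,171), (152,245) and (200,245), with its shafts between them. I'll cast the shafts and wheels for the groove pose.

```bash
python3 - <<'E'
from h import *
import pickle
s,c=pickle.load(open('w5.pkl','rb'));a=cv2.imread('pics/w5.png');g=cv2.cvtColor(a,cv2.COLOR_BGR2GRAY)
T=np.array(c['extrinsics']);print('cam',T[:3,3].round(3))
m=np.zeros(g.shape,bool)
m[230:262,130:222]=g[230:262,130:222]<75
W=[]
for ce,ar,mm in blobs(m,100):
    p=np.argwhere(mm)[:,::-1];lo,hi=p.min(0),p.max(0);print('near wheel',lo,hi,ray(c,(lo+hi)/2,.04).round(4))
for v in(200,208,216,222,135,145):
    print(v,g[v,120:170].tolist() if v in(208,) else '',g[v,180:215].tolist() if v in(208,) else '')
cv2.imwrite('pics/w5c.png',cv2.resize(a[95:300,90:245],None,fx=3.8,fy=2.9,interpolation=cv2.INTER_NEAREST))
E
```

```text
cam [0.616 0.175 0.326]
near wheel [135 233] [169 256] [0.5076 0.297  0.04  ]
near wheel [184 234] [217 257] [0.5032 0.252  0.04  ]
200  
208 [128, 128, 128, 128, 127, 152, 197, 218, 218, 217, 218, 218, 218, 218, 219, 218, 218, 219, 219, 219, 219, 219, 219, 219, 205, 184, 190, 187, 171, 156, 138, 113, 88, 153, 206, 219, 219, 218, 219, 219, 219, 219, 219, 194, 140, 141, 140, 141, 141, 140] [217, 217, 218, 218, 218, 218, 218, 218, 218, 218, 218, 218, 218, 211, 192, 182, 191, 191, 176, 159, 140, 113, 129, 193, 218, 218, 218, 218, 218, 218, 194, 142, 141, 142, 142]
216  
222  
135  
145
```

View pics/w5c.png

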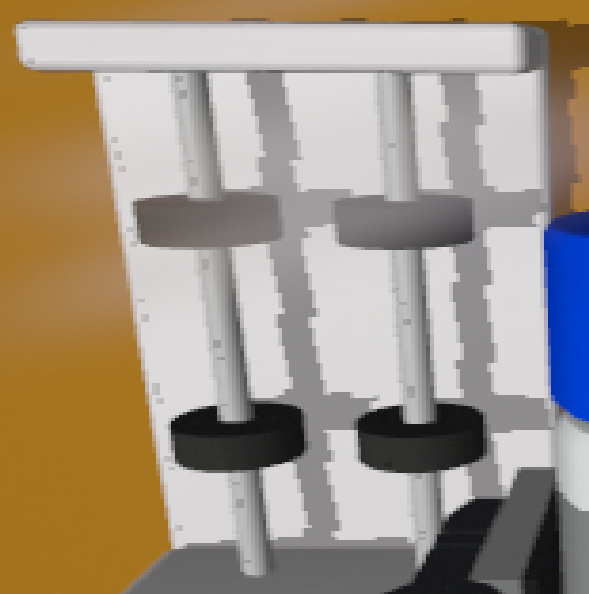

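The crop shows the +x wheel faces centred at crop (238,421), (421,421), (207,203) and (404,203).

```bash
python3 - <<'E'
from h import *
import pickle
s,c=pickle.load(open('w5.pkl','rb'))
P=np.array([ray(c,q,.032) for q in((152.6,240.2),(200.9,240.2),(144.5,165),(196.3,165))]);print(P.round(4))
sh=np.array([ray(c,q,.034) for q in((148.8,208),(197.8,208))]);print('shafts',sh.round(4),'mid',sh.mean(0))
d=P[2:].mean(0)-P[:2].mean(0);an=np.degrees(np.arctan2(d[1],d[0]));u=np.array([np.cos(np.radians(an)),np.sin(np.radians(an)),0])
l=P[0]-P[1]+P[2]-P[3];an2=np.degrees(np.arctan2(l[1],l[0]))-90
G=P.mean(0)-.006*u;print('len',np.linalg.norm(d),'ang',an,an2,'groove',G)
E
```

```text
[[0.5089 0.299  0.032 ]
 [0.5054 0.253  0.032 ]
 [0.5806 0.2932 0.032 ]
 [0.5771 0.2471 0.032 ]]
shafts [[0.5413 0.2959 0.034 ]
 [0.5379 0.2509 0.034 ]] mid [0.53962344 0.27341111 0.034     ]
len 0.07197851870451212 ang -4.647807828431103 -4.303033457166521 groove [0.53701812 0.2735739  0.032     ]
```

```bash
python3 -c "
from h import *
arc([.5345,.2737,.055],-94.5,1)"
```

```text
clock 8.72 heading -94.38 row [-92.79  15.43] roll 0.122 tz total 146.2 n 1 force [ 0.5 -0.4 -0.8]
```

Call:
send_rows([
  {"tx": -31,"ty": 5,"tz": 0,"roll": 0.1,"claw": 1},
  {"tx": -31,"ty": 5,"tz": 0,"roll": 0,"claw": 1},
  {"tx": -31,"ty": 5.4,"tz": 0,"roll": 0,"claw": 1},
  {"tx": 0,"ty": 0,"tz": 30,"roll": 0,"claw": 1},
  {"tx": 0,"ty": 0,"tz": 40,"roll": 0,"claw": 1},
  {"tx": 0,"ty": 0,"tz": 40,"roll": 0,"claw": 1},
  {"tx": 0,"ty": 0,"tz": 15,"roll": 0,"claw": 1},
  {"tx": 0,"ty": 0,"tz": 0,"roll": 0,"claw": 1},
  {"tx": 0,"ty": 0,"tz": 0,"roll": 0,"claw": 1},
])

```text
clock: 9.85
tool_pos: [0.5369, 0.2751, 0.0794]
ee_rot: [-2.13, 2.305, -0.002]
force: [-0.3, 0.2, 0.4]
finger_gap: 0.0308
```

```bash
python3 -c "
from h import *
arc([.5345,.2737,.055],-94.5,1)
a=env.capture('scene')[:,:,::-1];b=env.capture('side')[:,:,::-1]
cv2.imwrite('pics/s6.png',np.hstack([cv2.resize(a[190:300,370:470],(400,440)),cv2.resize(b[110:200,185:275],(400,440))]))"
```

```text
clock 9.85 heading -94.5 row [1.6  2.38] roll 0.005 tz total 24.4 n 1 force [-0.3  0.2  0.4]
```

View pics/s6.png

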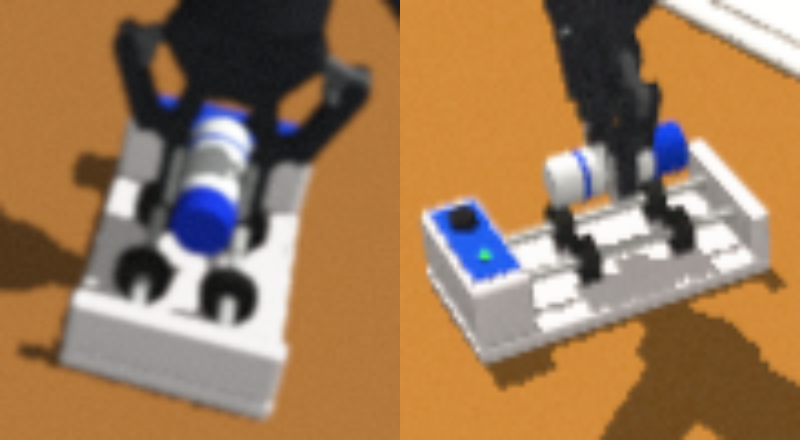

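The vial hangs level over the groove, aligned with it. I'll lower it gently.

Call:
send_rows([
  {"tx": 1.5,"ty": 2.4,"tz": 5,"roll": 0,"claw": 1},
  {"tx": 0,"ty": 0,"tz": 5,"roll": 0,"claw": 1},
  {"tx": 0,"ty": 0,"tz": 5,"roll": 0,"claw": 1},
  {"tx": 0,"ty": 0,"tz": 3,"roll": 0,"claw": 1},
  {"tx": 0,"ty": 0,"tz": 2,"roll": 0,"claw": 1},
  {"tx": 0,"ty": 0,"tz": 0,"roll": 0,"claw": 1},
  {"tx": 0,"ty": 0,"tz": 0,"roll": 0,"claw": 1},
])

```text
clock: 10.82
tool_pos: [0.533, 0.2737, 0.0575]
ee_rot: [-2.133, 2.306, -0.0]
force: [-0.6, 0.0, -0.9]
finger_gap: 0.0307
```

Call:
send_rows([
  {"tx": 0,"ty": 0,"tz": 1.5,"roll": 0,"claw": 1},
  {"tx": 0,"ty": 0,"tz": 0,"roll": 0,"claw": 1},
  {"tx": 0,"ty": 0,"tz": 0,"roll": 0,"claw": 1},
])

```text
clock: 11.2
tool_pos: [0.5332, 0.2737, 0.0561]
ee_rot: [-2.132, 2.306, -0.0]
force: [0.4, -0.1, 0.8]
finger_gap: 0.0309
```

Call:
send_rows([
  {"tx": 0,"ty": 0,"tz": 1,"roll": 0,"claw": 1},
  {"tx": 0,"ty": 0,"tz": 0,"roll": 0,"claw": 1},
  {"tx": 0,"ty": 0,"tz": 0,"roll": 0,"claw": 1},
])

```text
clock: 11.58
tool_pos: [0.5333, 0.274, 0.0556]
ee_rot: [-2.132, 2.306, -0.0]
force: [-1.6, 1.7, 6.0]
finger_gap: 0.031
```

Contact at z=0.0556 with 6 N. Releasing slowly, then rising.

Call:
send_rows([
  {"tx": 0,"ty": 0,"tz": 0,"roll": 0,"claw": 0.5},
  {"tx": 0,"ty": 0,"tz": 0,"roll": 0,"claw": 0.4},
  {"tx": 0,"ty": 0,"tz": 0,"roll": 0,"claw": 0.3},
  {"tx": 0,"ty": 0,"tz": 0,"roll": 0,"claw": 0.3},
  {"tx": 0,"ty": 0,"tz": 0,"roll": 0,"claw": 0.3},
], force=20)

```text
clock: 12.2
tool_pos: [0.5328, 0.2736, 0.0547]
ee_rot: [2.133, -2.306, -0.0]
force: [0.2, -0.1, -1.0]
finger_gap: 0.0601
```

Call:
send_rows([
  {"tx": 0,"ty": 0,"tz": -10,"roll": 0,"claw": 0.3},
  {"tx": 0,"ty": 0,"tz": -20,"roll": 0,"claw": 0.3},
  {"tx": 0,"ty": 0,"tz": -40,"roll": 0,"claw": 0.3},
  {"tx": 0,"ty": 0,"tz": -50,"roll": 0,"claw": 0.3},
  {"tx": 0,"ty": 0,"tz": -40,"roll": 0,"claw": 0},
  {"tx": 0,"ty": 0,"tz": 0,"roll": 0,"claw": 0},
  {"tx": 0,"ty": 0,"tz": 0,"roll": 0,"claw": 0},
])

```text
clock: 13.08
tool_pos: [0.5326, 0.2735, 0.2154]
ee_rot: [-2.133, 2.306, -0.0]
force: [0.6, 0.2, -0.5]
finger_gap: 0.0855
```

```bash
python3 w.py w7; python3 - <<'E'
from h import *
import pickle
s,c=pickle.load(open('w7.pkl','rb'));T=np.array(c['extrinsics'])
# expected pixels of vial ends (top line) at the ideal pose
u=np.array([np.cos(np.radians(-4.5)),np.sin(np.radians(-4.5)),0]);G=np.array([.537,.2736,.07])
for k in(.05,.025,-.05):
    q=T[:3,:3].T@(G+k*u-T[:3,3]);print(k,(q[0]/q[2]*c['fx']+c['cx']).round(1),(q[1]/q[2]*c['fy']+c['cy']).round(1))
for n,(x0,y0,x1,y1) in dict(scene=(170,160,310,250),side=(260,200,400,330)).items():
    b=env.capture(n)[:,:,::-1];o=cv2.imread(f'pics/{n}0.png')
    for k,f in dict(red=lambda h:((h[...,0]<5)|(h[...,0]>173))&(h[...,1]>190),green=lambda h:(h[...,0]>45)&(h[...,0]<85)&(h[...,1]>100)).items():
        r=[max(blobs(f(cv2.cvtColor(np.ascontiguousarray(i[y0:y1,x0:x1]),cv2.COLOR_BGR2HSV)),3),key=lambda t:t[1])[0].round(1) for i in(o,b)];print(n,k,r)
E
```

```text
13.075 [0.5326 0.2735 0.2154]
0.05 273.6 138.6
0.025 273.5 169.6
-0.05 273.5 253.4
scene red [array([12.5, 75.7]), array([12.5, 75.8])]
scene green [array([113.2,  62.6]), array([113.5,  62.6])]
side red [array([120.8,  47.1]), array([120.7,  47.1])]
side green [array([25.2, 18. ]), array([25.2, 17.8])]
```

View pics/w7.png

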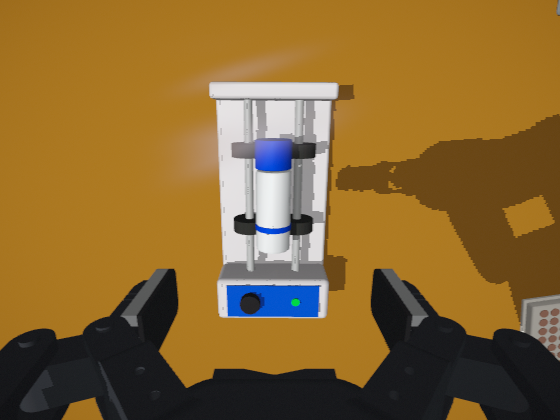

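The vial rests centred on all four wheels: cap end at (273,139), cap boundary at about (273,170) and far end at (273,253), against predicted rows 138.6, 169.6 and 253.4. Red and green haven't moved, so I'm handing in.

```bash
python3 -c "
from station import env
print(env.finish_job())"
```

```text
the job is handed in; nothing more can be done
None
```

I picked up the blue-capped vial, laid it lengthwise on the four wheels of the roller, let go and raised the arm clear. I handed the job in at about 13 s of the 37 s allowed; handing in reports no verdict.

- **Placement:** In the last wrist picture, the vial's two ends and its cap edge are within about 1 pixel of where a perfectly centred vial would appear. That is roughly 1 mm, and the vial is parallel to the groove.
- **Set-down:** It was lowered in small steps, with about 6 N of contact when it touched the wheels.
- **Red and green vials:** Their caps are within 0.3 pixel of their starting positions in both fixed cameras.
- **What went wrong:** The first move calls were rejected because the rows left out some values. Nothing moved, and I resent them complete. No check failed or disagreed after that.

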